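Stack two cork blocks and hold them in a pump clamp

TASK

The two cork sanding blocks are to be trimmed as a pair: set the loose one squarely on top of the one lying in the bar clamp, flush on its sides and ends, and let go of it. Then pump the clamp's trigger against its fixed grip (never push the jaw itself) until the sprung pad presses both blocks firmly against the end stop with its springs plainly pushed in, but not pushed right home, which would crush the cork. The clamp slackens when the trigger is let go, so finish holding it like that, the gripper closed on grip and trigger together; leave the glue bottle and the tape where they are.

Things in the scene. Friction and masses are not known exactly. Their poses are not given: they have to be found in the camera images.
- clamp: bar clamp on a plywood bed 130 x 365 x 15 mm, fixed to the bench. Origin on the bench; z up, y along the bar from trigger to end stop, x across. In this frame (mm): bed top z = 15, bed from y = -205 to 160; dark steel housing y = -195 to -100, 50 wide, up to z = 82; the steel bar sticks out behind it at z = 47 to y = -305 at most
- trigger: upright black paddle of the sliding trigger, behind the grip (farther from the stop), 26 mm wide, 16 mm thick, top at z = 140 mm, free above z = 82. Its frame is the clamp's, moved along y with the trigger; in it the paddle spans y = -153 to -137 mm. Grip and paddle measure 48 mm over their outer faces when released, 34 fully squeezed
- squeeze (a point): point of the clamp, half way between the outer faces of the fixed grip and the released trigger, 112 mm above the bench, a good height for the TCP; axes as the clamp: close the fingers along y. It is fixed; with the trigger in by t the middle lies t/2 farther to +y. The grip is the upright black post, 26 mm wide, y = -121 to -105 mm in the clamp's frame, top at z = 140
- bed (a point): point on the bed top on the clamp's centre line, where the middle of the blocks comes to lie when they touch the end stop; axes as the clamp. The stop is the fixed upright steel plate at the clamp's +y end, 60 mm wide, 60 mm high above the bed; its pressing face lies 55 mm from this point toward +y (y = 120 mm in the clamp's frame)
- trigger_travel (a joint): trigger travel in m: 0 released, 0.014 fully squeezed. A spring returns it (3 N released, 5.8 N fully in). Moving in, it carries the jaw along 1:1 (a fast stroke throws it 1 to 4 mm farther); moving back it leaves the jaw where it is. Squeezing hard needs at most about 33 N
- jaw_travel (a joint): jaw travel in m toward the stop, 0 to 0.075; it starts somewhere from 0 to 0.014. 2.5 N of friction keeps it where it is, but a greater push of the pad's springs drives it back as soon as the trigger is let go. With both blocks against the stop the pad meets them at 0.045
- pad_springs (a joint): how far the sprung pad is pushed into the jaw head, in m: 0 free, 0.012 right home; 2 N per mm. After the trigger is let go it falls to about 0.0012
- jaw: the jaw's steel head, 56 mm wide, 18 mm thick, 21 to 73 mm above the bench; frame is the clamp's moved along y by the jaw; at jaw 0 it spans y = -75 to -57 mm in the clamp's frame
- pad: black pad in front of the jaw head on two sprung pins, 54 mm wide, 48 mm high (23 to 71 mm above the bench); frame is the clamp's moved along y with the pad; with the jaw at 0 and free springs its pressing face is at y = -35 mm in the clamp's frame
- lower_cork: brown cork sanding block, 58 x 110 x 32 mm, 90 g or so, lying on the clamp's bed lengthwise along the bar, 6 to 14 mm off the stop. Origin under its centre; this frame is turned 35 degrees from its edges, use lower for them
- lower (a point): centre of the lower cork block (16 mm above its underside), x across its 58 mm width, y along its 110 mm length, z up
- upper_cork: the loose cork sanding block, same size, lying flat on the bench left of the clamp. Origin under its centre; frame turned 35 degrees from its edges, use upper
- upper (a point): centre of the loose cork block, x across its 58 mm width, y along its 110 mm length, z up
- glue_bottle: glue bottle with orange cap, 62 x 58 x 160 mm, stands behind the clamp; leave alone; origin under its centre
- masking_tape: roll of masking tape lying flat, 105 mm across, 19 mm high; leave alone; origin under its centre

How it is judged (in metres and radians):
On the way, in this order (a step that is already met when the one before it is completed fails the run):
1. the loose block lies squarely on the lower one (within 6 mm sideways, 8 mm endways, 0.1 rad), let go (x of upper in the frame of lower between -0.006 and 0.006 m and y of upper in the frame of lower between -0.008 and 0.008 m and z of upper in the frame of lower between 0.029 and 0.035 m and angle between the y axis of upper and the y axis of lower, either way round below 0.1 rad and contact force between the fingers and upper_cork below 0.1 N and linear speed of upper_cork below 0.02 m/s), for 0.2 s.
2. the pad presses on the pair ((contact force between pad and upper_cork above 2 N or contact force between pad and lower_cork above 2 N)), for 0.2 s.
At the end, for the whole second after the job is handed in: At the end the gripper still squeezes trigger and grip (over 3 N on each); the pad springs are in by 3 to 10.8 mm of 12; the pad presses the pair, both within 4 mm of the end stop; the upper block sits on the lower within 6 mm sideways, 3 mm endways, 0.07 rad, untouched by the robot (x of upper in the frame of lower between -0.006 and 0.006 m and y of upper in the frame of lower between -0.003 and 0.003 m and z of upper in the frame of lower between 0.029 and 0.035 m and angle between the y axis of upper and the y axis of lower, either way round below 0.07 rad and (contact force between pad and upper_cork above 2 N or contact force between pad and lower_cork above 2 N) and y of lower in the frame of bed between -0.004 and 0.004 m and y of upper in the frame of bed between -0.004 and 0.004 m and value of joint pad_springs between 0.003 and 0.0108 m and contact force between the fingers and trigger above 3 N and contact force between the fingers and grip above 3 N and contact force between the arm and upper_cork below 0.1 N and linear speed of upper_cork below 0.02 m/s); the arm keeps its last pose, push and grip.
It fails at once if the pad is pushed home and crushes the cork (springs in by more than 10.8 mm) (value of joint pad_springs above 0.0108 m).
It fails at once if the robot pushes the jaw or its pad directly (contact force between any of the arm, the fingers and jaw above 2 N or contact force between any of the arm, the fingers and pad above 2 N).
It fails at once if glue bottle or tape is moved by more than 20 mm (distance of any of glue_bottle, masking_tape from where it was at the start of the episode above 0.02 m).
It also fails if it takes over 54 s, if anything falls off the work surface, if the arm or the gripper's body presses on something with over 40 N, if the wrist force passes 120 N, or if a joint passes its speed limit or range.

ROBOT

A 6-joint arm with a two-finger parallel gripper is mounted at the origin on a cart in front of the work surface, level with it; the furniture and walls round the work are solid. World frame = base frame: x ahead of the robot, y to its left, z up, the work surface at z = 0. Lengths are in mm, angles in rad, forces in N, time in s.
With the tool pointing down it reaches from about 300 to 775 mm from the base axis. Payload 14.6 kg.
Tool frame: the origin (TCP) lies between the finger pads, 19 mm behind the fingertips; this is the grasp point; z points along the fingers, y is the line along which they close (so a half turn about z gives the same grasp; the last joint's range is limited). The gripper opens to 94 mm and grips with 3 to 60 N. Pads are 16 mm wide; open, the fingers measure 119 mm over their backs; the gripper's body (75 mm by 177 mm) begins 78 mm behind the grasp point.
Start: joints at [1.175, 0.3, 1.521, -0, 1.321, -0.067], TCP at [177.596, 520.528, 224.246] pointing down, gripper open.
Joint ranges: [-3.03, 3.03], [-0.79, 2.21], [0.23, 2.52], [-1.04, 4.18], [0, 3.07], [-2.55, 2.55]. Speed limits (rad/s): [2.22, 2.22, 2.57, 3.14, 3.14, 3.14].

INTERFACE

Orientations are given as [roll, pitch, yaw] about the fixed x, y, z axes, in that order (R = Rz(yaw) Ry(pitch) Rx(roll)).
In Python, from cell import manip gives the robot as it stands.
- The arm moves only by the tool servo_tool, never from a script. Its argument "motion" is a list that holds one entry, the list of rows, each a list of 7 numbers: the shift along the world's x, y, z as a fraction of full scale, then the turn, a rotation vector about the world's x, y, z as a fraction of full scale, then the closure, from 0 (fully open) to 1 (shut). In form: [[[x, y, z, rx, ry, rz, gripper], ...]]. A call has 1 to 10 rows; each row is the pose to reach, as a shift and turn from the pose commanded when the call began, turning the shorter way round; what a row does not reach only later rows make up. Full scale, the value 1, is 0.5 m for a shift and pi rad for a turn. A row lasts 1/10 s, in which the tool goes at most 50 mm and 8.59 degrees, less where a joint would pass 70% of its speed; a pose out of reach is approached as far as the arm can. A call with a number of a shift or a turn outside -1 to 1 is refused whole. A call with a gripper value outside its range is refused whole. The fingers move at their own pace and stop on an object; "newtons" is the grip in N (left out, the last holds). Time passes only in rows, so rows that repeat a pose let the fingers close. It gives the time, the measured TCP pose, the force, the opening and the grip force at its end, in the units of the state.
- manip.read_state(): the state, without advancing time (a new reading comes with each control period).
- manip.camera(name): name is "scene" or "top" or "wrist"; returns a dict with "frame" (400x640x3 uint8, red, green, blue), "range_z" (400x640 float32, mm along the optical axis (not along the pixel's ray), 0 where there is no reading), "vfov" (degrees; the focal length in pixels is half the picture's height over the tangent of half this angle, whatever the lens; pixels are square), "cx", "cy" (the principal point, pixels), "cam_to_world" (4x4, takes a point from camera to world coordinates). Camera axes: x right, y down, z forward; pixel columns grow to the right and rows downward; lengths in mm; the calibration is good to about 2 mm. A picture is of the moment at which its call begins.
- manip.sign_off(): hands the job in; it is judged then, once.
The state is a dict: "clock": time; "joints": joint angles; "qd": joint speeds; "effort": joint torques, N m; "eef_pos": TCP position; "eef_rot": TCP orientation; "wrist_force": force on the tool from outside, world axes, zero at the start; "moment": the same for the moment, N m; "finger_gap": finger opening in mm; "finger_force": force on a finger pad.
Only numpy, scipy, OpenCV 4.12 (cv2) and the standard library are available. Lean on these libraries where they do the work, as an engineer would, in place of code of your own. Each camera call takes 0.05 s, during which the arm holds its last target. There are 200 camera calls.

## Working session

There is one attempt and no reset: what is moved stays moved. The work goes in short steps, Python scripts to look and compute and a tool call to move; the robot and the scene stay as the last step left them, time stands still between calls to the robot, and variables do not carry over. Pictures are saved under pics/ and viewed, at most 10 in all, crops included, and the job is handed in when it is done.

Besides the shell and the picture viewer there is one more tool, called as name([rows], argument=value, ...), one row to a line, values as JSON. servo_tool: Moves the arm, as the interface text tells. Its arguments: {"type":"object","properties":{"motion":{"type":"array"},"newtons":{"type":"number"}},"required":["motion"]}

```bash
mkdir -p pics; cat > h.py <<'E'
import numpy as np, cv2
from cell import manip
def cloud(c):
    f=200/np.tan(np.radians(c["vfov"])/2); z=c["range_z"]
    v,u=np.mgrid[0:400,0:640]
    p=np.stack([(u-c["cx"])/f*z,(v-c["cy"])/f*z,z,np.ones_like(z)],-1)@np.array(c["cam_to_world"]).T
    p=p[...,:3]; p[z==0]=np.nan
    return p
def save(c,n): cv2.imwrite("pics/"+n,c["frame"][...,::-1])
E
python3 - <<'E'
from h import *
for n in("top","scene"):
    c=manip.camera(n); save(c,n+"0.png"); np.savez(n+"0.npz",p=cloud(c),f=c["frame"])
    print(n,c["vfov"],np.round(c["cam_to_world"],2).tolist())
print(manip.read_state())
a=cv2.imread("pics/top0.png");b=cv2.imread("pics/scene0.png")
E
```

```text
top 42.96432119350922 [[0.0, -0.99, 0.11, 467.0], [-1.0, -0.01, -0.01, 74.22], [0.01, -0.11, -0.99, 1487.6], [0.0, 0.0, 0.0, 1.0]]
scene 57.04689773473538 [[0.78, -0.44, 0.45, 245.17], [-0.63, -0.56, 0.53, -374.49], [0.02, -0.7, -0.72, 707.21], [0.0, 0.0, 0.0, 1.0]]
{'clock': 0.1, 'joints': array([ 1.17537960e+00,  3.00416076e-01,  1.52151619e+00,  4.80038941e-06,
        1.32072563e+00, -6.65850843e-02]), 'qd': array([-6.53379721e-04,  9.35413874e-04,  4.01483284e-05, -1.08432512e-03,
       -1.04000812e-03, -1.76812319e-03]), 'effort': array([ 1.82051772e-04, -5.32643151e+01, -3.53294563e+01,  7.08954153e-02,
        2.34610552e-02, -4.16487239e-05]), 'eef_pos': array([177.52387879, 520.32805697, 223.74395941]), 'eef_rot': array([-3.14053008e+00, -7.55164322e-05,  2.81275978e+00]), 'wrist_force': array([ 0.088619  , -0.27668923, -0.52119313]), 'moment': array([-0.01327454,  0.02014391, -0.01740278]), 'finger_force': 0.0, 'finger_gap': 93.88273580574214}
```

View pics/top0.png

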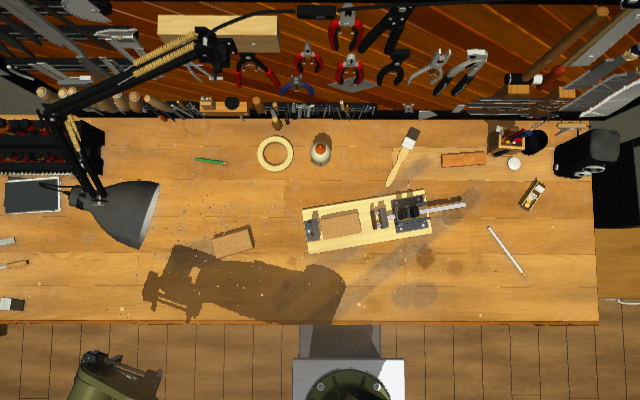

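View pics/scene0.png

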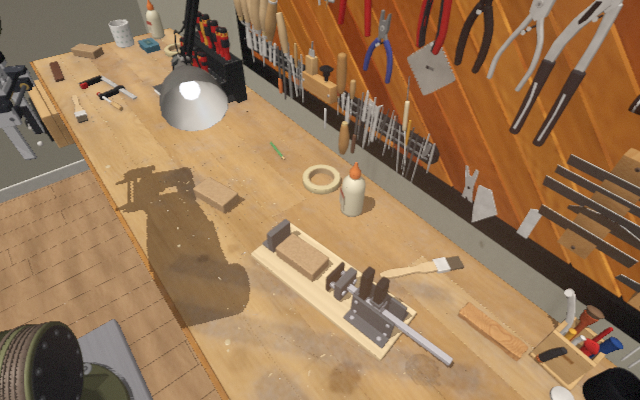

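The top view shows the loose block at about (233,240). The clamp runs from its stop at (312,230) to the grip and trigger near (408,211), with the lower block at (340,224). The lamp head is at (130,215), tape at (275,153) and bottle at (320,148).

```bash
cat > m.py <<'E'
from h import *
def rect(q):
    (cx,cy),(w,h),a=cv2.minAreaRect(q[:,:2].astype(np.float32))
    if w<h: w,h,a=h,w,a+90
    return np.round([cx,cy,w,h,(a)%180],1), len(q)
E
python3 - <<'E'
from m import *
for n in("top","scene"):
    d=np.load(n+"0.npz"); p=d["p"]; x,y,z=p[...,0],p[...,1],p[...,2]
    def comp(lo,hi,box,er=0):
        m=((z>lo)&(z<hi)&(x>box[0])&(x<box[1])&(y>box[2])&(y<box[3])).astype(np.uint8)
        k,l,s,c=cv2.connectedComponentsWithStats(m,connectivity=4)
        for i in range(1,k):
            if s[i,4]>40: q=p[l==i]; print(n,lo,hi,*rect(q),"z",np.round(np.median(q[:,2]),1),"px",c[i].round())
    comp(26,38,(200,600,150,500))
    comp(10,20,(250,600,-320,200))
    comp(43,52,(250,600,-320,200))
    comp(60,100,(250,600,-320,200))
    comp(130,150,(250,600,-320,200))
    # highest things over area
    for b in((200,600,200,600),(200,600,-300,200)):
        m=(x>b[0])&(x<b[1])&(y>b[2])&(y<b[3])&(z>150); print("high",m.sum(), p[m].min(0) if m.any() else'')
E
```

```text
top 26 38 [477.5 333.9 110.6  58.1 106.7] 752 z 31.3 px [232. 243.]
top 10 20 [543.1 -52.2 363.8 129.8  99.8] 2309 z 14.7 px [356. 227.]
top 10 20 [ 580.3 -117.2   38.7   22.6  174.5] 73 z 15.3 px [389. 208.]
top 10 20 [ 559.8 -211.7   44.4   11.1  100.1] 41 z 15.5 px [423. 216.]
top 43 52 [528.8  24.5 109.4  57.3 101.6] 654 z 46.6 px [341. 226.]
top 60 100 [ 564.  -174.4   94.6   54.6  100.4] 280 z 74.4 px [409. 213.]
top 60 100 [550.7 -94.8  55.4  18.3  11.1] 134 z 71.8 px [383. 218.]
top 60 100 [546.6 -68.1  51.6   8.   10.6] 60 z 69.7 px [374. 219.]
top 60 100 [517.   95.4  59.1  15.6   9.9] 122 z 74.2 px [315. 229.]
top 130 150 [ 563.6 -173.    24.9   15.9    4.8] 60 z 138.3 px [416. 211.]
top 130 150 [ 558.  -142.1   24.5   16.     1.4] 60 z 138.2 px [404. 214.]
high 3815 [200.02815564 425.86254662 180.97120406]
high 0 
scene 26 38 [473.8 332.9 113.2  59.4 105.5] 691 z 32.0 px [215. 191.]
scene 10 20 [539.2 -53.  365.6 131.6  99.6] 3582 z 15.3 px [321. 291.]
scene 10 20 [588.6 -94.3  31.5  10.4  37.7] 48 z 15.7 px [357. 281.]
scene 43 52 [512.3  87.6  58.5  15.4 174.3] 60 z 47.0 px [278. 238.]
scene 43 52 [525.4  23.3 110.4  58.4 101. ] 1079 z 47.2 px [302. 253.]
scene 43 52 [ 537.  -181.2   93.7    3.5  101.2] 107 z 47.2 px [371. 318.]
scene 43 52 [ 583.7 -200.7   38.9    3.6  101.6] 51 z 47.7 px [394. 310.]
scene 43 52 [ 572.2 -270.1  100.6    5.5   98.2] 144 z 48.1 px [418. 342.]
scene 60 100 [514.3  94.7  60.8  17.9  10. ] 245 z 74.1 px [278. 229.]
scene 60 100 [542.7 -69.9  53.3   7.3   9.2] 126 z 70.1 px [335. 271.]
scene 60 100 [547.1 -96.4  57.3  17.4   9.7] 270 z 72.7 px [345. 279.]
scene 60 100 [ 559.4 -175.9   96.8   53.6  100.8] 863 z 74.4 px [376. 304.]
scene 130 150 [ 554.8 -142.9   25.3   15.9   10.3] 126 z 139.4 px [368. 273.]
scene 130 150 [ 560.2 -174.3   26.1   16.     7.8] 134 z 139.4 px [382. 284.]
high 2007 [200.00316217 483.16038256 150.04951805]
high 0
```

```bash
python3 - <<'E'
from m import *
for n in("top","scene"):
    p=np.load(n+"0.npz")["p"]; x,y,z=p[...,0],p[...,1],p[...,2]
    for lo,hi,b in((60,190,(560,800,-50,200)),(12,25,(600,800,60,300))):
        m=(z>lo)&(z<hi)&(x>b[0])&(x<b[1])&(y>b[2])&(y<b[3]); q=p[m]; print(n,lo,len(q),np.percentile(q,[3,50,97],axis=0).round().tolist() if len(q) else'')
p=np.array([475.6,333.4,110]); s=manip.read_state()["eef_pos"]; print((p-s)/500, -55.1/180)
E
```

```text
top 60 410 [[706.0, 58.0, 68.0], [728.0, 86.0, 108.0], [797.0, 197.0, 161.0]]
top 12 549 [[691.0, 166.0, 13.0], [738.0, 215.0, 18.0], [788.0, 263.0, 24.0]]
scene 60 838 [[702.0, 54.0, 63.0], [723.0, 76.0, 106.0], [797.0, 198.0, 161.0]]
scene 12 563 [[687.0, 69.0, 13.0], [727.0, 205.0, 19.0], [782.0, 262.0, 22.0]]
[ 0.59615224 -0.37385611 -0.22748792] -0.3061111111111111
```

servo_tool([
  [[0.596, -0.374, -0.22, 0, 0, -0.306, 0], [0.596, -0.374, -0.22, 0, 0, -0.306, 0], [0.596, -0.374, -0.22, 0, 0, -0.306, 0], [0.596, -0.374, -0.22, 0, 0, -0.306, 0], [0.596, -0.374, -0.22, 0, 0, -0.306, 0], [0.596, -0.374, -0.22, 0, 0, -0.306, 0], [0.596, -0.374, -0.22, 0, 0, -0.306, 0], [0.596, -0.374, -0.22, 0, 0, -0.306, 0], [0.596, -0.374, -0.22, 0, 0, -0.306, 0], [0.596, -0.374, -0.22, 0, 0, -0.306, 0]],
], newtons=20)

```text
clock: 1.1
eef_pos: [475.0, 334.0, 114.3]
eef_rot: [-3.141, -0.0, 1.852]
wrist_force: [1.1, 0.6, -0.1]
finger_gap: 94.0
finger_force: 0.0
```

```bash
python3 - <<'E'
from m import *
s=manip.read_state(); print(s["clock"],s["eef_pos"],s["eef_rot"])
c=manip.camera("wrist"); save(c,"w1.png"); p=cloud(c); z=p[...,2]
m=((z>26)&(z<38)).astype(np.uint8)
k,l,st,ce=cv2.connectedComponentsWithStats(m)
for i in range(1,k):
    if st[i,4]>300: print(rect(p[l==i]),np.median(z[l==i]),st[i],ce[i])
E
```

```text
1.1 [474.95891693 333.99817823 114.29637995] [-3.14112567e+00 -1.30878022e-04  1.85232784e+00]
(array([476.1, 334.5, 110.1,  58.3, 106.4]), 11892) 30.41331515762819 [  279   136    85   149 11892] [321.49310461 208.82576522]
```

View pics/w1.png

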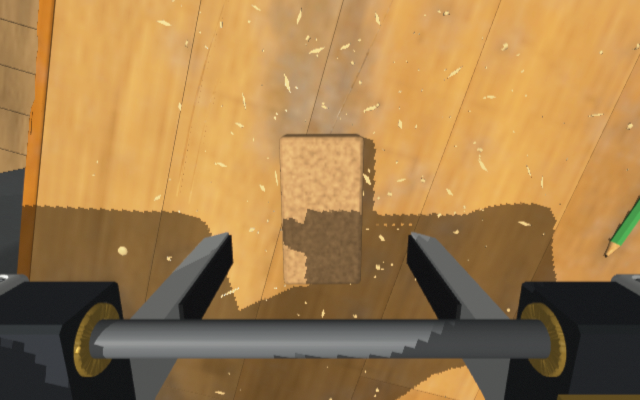

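The block sits centred between the fingers, px 281–363 × 136–284. Now I descend and grip.

servo_tool([
  [[0.002, 0, -0.1, 0, 0, 0.001, 0], [0.002, 0, -0.18, 0, 0, 0.001, 0], [0.002, 0, -0.18, 0, 0, 0.001, 0], [0.002, 0, -0.18, 0, 0, 0.001, 0], [0.002, 0, -0.18, 0, 0, 0.001, 0.5], [0.002, 0, -0.18, 0, 0, 0.001, 0.5], [0.002, 0, -0.18, 0, 0, 0.001, 0.5], [0.002, 0, -0.18, 0, 0, 0.001, 0.5], [0.002, 0, -0.18, 0, 0, 0.001, 0.5]],
], newtons=20)

```text
clock: 2.05
eef_pos: [476.6, 333.6, 24.5]
eef_rot: [3.141, -0.0, 1.855]
wrist_force: [-0.2, 0.6, 4.3]
finger_gap: 57.7
finger_force: 19.9
```

servo_tool([
  [[0, 0, 0.1, 0, 0, 0, 0.5], [0, 0, 0.2, 0, 0, 0, 0.5], [0.02, -0.08, 0.22, 0, 0, -0.028, 0.5], [0.035, -0.17, 0.22, 0, 0, -0.028, 0.5], [0.05, -0.26, 0.22, 0, 0, -0.028, 0.5], [0.065, -0.35, 0.22, 0, 0, -0.028, 0.5], [0.08, -0.44, 0.22, 0, 0, -0.028, 0.5], [0.1, -0.53, 0.22, 0, 0, -0.028, 0.5], [0.102, -0.6, 0.22, 0, 0, -0.028, 0.5], [0.102, -0.62, 0.22, 0, 0, -0.028, 0.5]],
])

```text
clock: 3.05
eef_pos: [527.6, 20.6, 134.2]
eef_rot: [-3.141, 0.0, 1.764]
wrist_force: [-0.5, 0.3, -0.2]
finger_gap: 57.9
finger_force: 20.0
```

servo_tool([
  [[0, 0, 0, 0, 0, 0, 0.5], [0, 0, 0, 0, 0, 0, 0.5], [0, 0, 0, 0, 0, 0, 0.5]],
])

```text
clock: 3.35
eef_pos: [527.5, 24.8, 134.2]
eef_rot: [-3.142, -0.0, 1.768]
wrist_force: [0.3, -0.3, -1.5]
finger_gap: 57.7
finger_force: 20.0
```

```bash
python3 - <<'E'
from m import *
s=manip.read_state(); print(s["clock"],s["eef_pos"],s["eef_rot"],s["finger_gap"])
for n in("wrist","scene","top"):
    c=manip.camera(n); save(c,n+"2.png"); p=cloud(c); x,y,z=np.moveaxis(p,-1,0)
    for lo,hi in((42,52),(118,145)):
        m=((z>lo)&(z<hi)&(abs(x-527)<75)&(abs(y-24)<75)).astype(np.uint8)
        k,l,st,ce=cv2.connectedComponentsWithStats(m,connectivity=4)
        for i in range(1,k):
            if st[i,4]>100: print(n,lo,*rect(p[l==i]),np.median(z[l==i]),st[i])
E
```

```text
3.35 [527.5263029   24.81496103 134.22607876] [-3.14155213e+00 -1.58835425e-04  1.76813399e+00] 57.679548859675016
wrist 42 [517.4  76.2  56.9   4.7  11.8] 569 45.04152500240812 [279 137  83   8 569]
wrist 118 [524.3  39.2  83.2  81.9 101.3] 22784 140.17068361647608 [  229   145   182   175 22784]
wrist 118 [537.  -24.4  57.5   6.7  11.2] 887 140.1553254248767 [263 359 114   8 887]
scene 42 [525.1  23.1 109.8  58.  101.5] 825 47.19901464601082 [275 240  54  35 825]
scene 118 [527.8  10.   82.8  81.3  10.9] 1060 141.42343561515378 [ 281  212   49   41 1060]
```

View pics/wrist2.png

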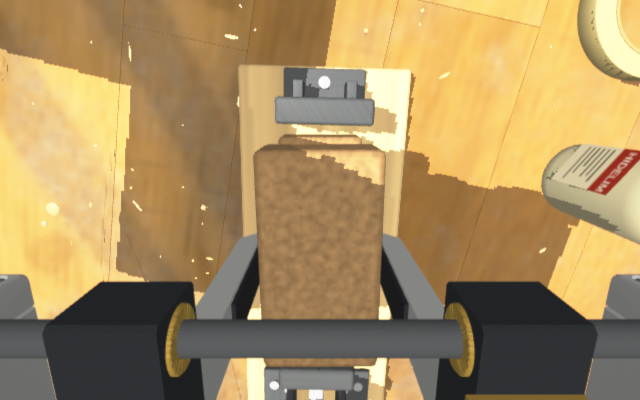

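The wrist view shows the held block (px 255–385 wide) centred over the lower one's visible end strip (279–362, row 140), and square with it. Now I lower it.

servo_tool([
  [[0, -0.002, -0.05, 0, 0, 0, 0.5], [0, -0.002, -0.1, 0, 0, 0, 0.5], [0, -0.002, -0.115, 0, 0, 0, 0.5], [0, -0.002, -0.12, 0, 0, 0, 0.5], [0, -0.002, -0.123, 0, 0, 0, 0.5], [0, -0.002, -0.125, 0, 0, 0, 0.5], [0, -0.002, -0.125, 0, 0, 0, 0.5], [0, -0.002, -0.125, 0, 0, 0, 0.5]],
])

```text
clock: 4.3
eef_pos: [527.8, 22.5, 72.3]
eef_rot: [3.141, 0.0, 1.767]
wrist_force: [-0.0, 0.1, -1.0]
finger_gap: 58.0
finger_force: 20.0
```

servo_tool([
  [[0, 0.002, -0.0015, 0, 0, 0, 0.5], [0, 0.002, -0.0015, 0, 0, 0, 0.5], [0, 0.002, -0.002, 0, 0, 0, 0.5], [0, 0.002, -0.002, 0, 0, 0, 0.2], [0, 0.002, -0.002, 0, 0, 0, 0.2], [0, 0.002, -0.002, 0, 0, 0, 0.15], [0, 0.002, -0.002, 0, 0, 0, 0.15], [0, 0.002, 0.05, 0, 0, 0, 0.15], [0, 0.002, 0.12, 0, 0, 0, 0.15], [0, 0.002, 0.17, 0, 0, 0, 0.15]],
])

```text
clock: 5.3
eef_pos: [527.9, 23.5, 158.6]
eef_rot: [3.14, 0.0, 1.767]
wrist_force: [0.0, 0.9, 1.4]
finger_gap: 80.1
finger_force: 0.0
```

```bash
python3 - <<'E'
from m import *
s=manip.read_state(); print(s["clock"],s["eef_pos"],s["eef_rot"],s["finger_gap"])
for n in("wrist","scene","top"):
    c=manip.camera(n); save(c,n+"3.png"); p=cloud(c); x,y,z=np.moveaxis(p,-1,0)
    for lo,hi in((43,52),(75,84)):
        m=((z>lo)&(z<hi)&(abs(x-527)<75)&(abs(y-24)<62)).astype(np.uint8)
        k,l,st,ce=cv2.connectedComponentsWithStats(m,connectivity=4)
        for i in range(1,k):
            if st[i,4]>100: print(n,lo,*rect(p[l==i]),np.median(z[l==i]),st[i])
E
```

```text
5.3 [527.85064201  23.53968487 158.60472478] [3.14045417e+00 2.51649937e-04 1.76669342e+00] 80.10466236015978
wrist 75 [527.3  24.8 109.   57.7 101.4] 12054 77.45591902084846 [  277   136    86   149 12054]
scene 43 [500.6  14.4 112.2  29.8 117.1] 105 45.97315022078499 [275 248  47  27 105]
scene 75 [525.3  22.7 109.1  58.7 101.5] 1044 79.18569841662276 [ 274  224   55   43 1044]
```

View pics/scene3.png

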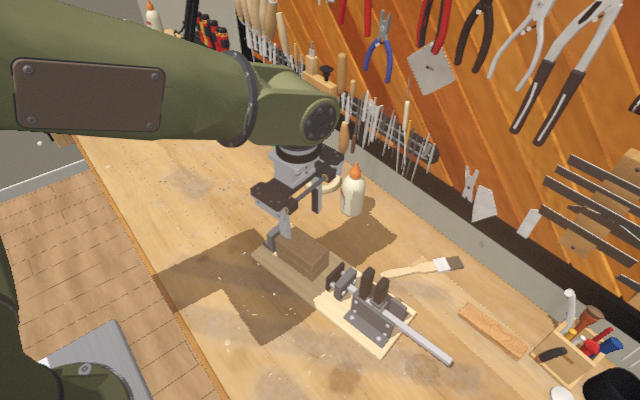

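Scene view: the pair at about (302,250) is flush; upper and lower centres agree within 0.5 mm. Next, the trigger.

servo_tool([
  [[0, -0.03, 0.06, 0, 0, -0.04, 0.15], [0.02, -0.1, 0.06, 0, 0, -0.1, 0], [0.03, -0.2, 0.06, 0, 0, -0.15, 0], [0.05, -0.3, 0.06, 0, 0, -0.2, 0], [0.063, -0.362, 0.06, 0, 0, -0.25, 0], [0.063, -0.362, 0.06, 0, 0, -0.3, 0], [0.063, -0.362, 0.06, 0, 0, -0.35, 0], [0.063, -0.362, 0.06, 0, 0, -0.4, 0], [0.063, -0.362, 0.06, 0, 0, -0.45, 0], [0.063, -0.362, 0.06, 0, 0, -0.508, 0]],
])

```text
clock: 6.45
eef_pos: [558.7, -157.4, 185.1]
eef_rot: [-3.14, 0.002, 0.285]
wrist_force: [0.1, -0.1, -0.2]
finger_gap: 94.3
finger_force: 0.0
```

servo_tool([
  [[0, 0, 0, 0, 0, 0, 0], [0, 0, 0, 0, 0, 0, 0], [0, 0, 0, 0, 0, 0, 0]],
])

```text
clock: 6.75
eef_pos: [559.0, -157.4, 186.2]
eef_rot: [-3.141, 0.001, 0.295]
wrist_force: [-0.6, -0.7, 0.7]
finger_gap: 94.2
finger_force: 0.0
```

```bash
cat > meas.py <<'E'
from m import *
import sys
def go(tag):
    s=manip.read_state(); print(s["clock"],s["eef_pos"].round(1),s["eef_rot"].round(3),s["finger_gap"].round(1))
    u=np.array([-.1685,.9857])
    for n in("wrist","scene","top"):
        c=manip.camera(n); save(c,n+tag+".png"); p=cloud(c); x,y,z=np.moveaxis(p,-1,0)
        for lo,hi,a,b in((130,146,-190,-125),(64,84,-125,120)):
            m=((z>lo)&(z<hi)&(abs(x-540)<60)&(y>a)&(y<b)).astype(np.uint8)
            k,l,st,ce=cv2.connectedComponentsWithStats(m,connectivity=4)
            for i in range(1,k):
                if st[i,4]>40:
                    q=p[l==i]; t=(q[:,:2]-[537.4,-30.4])@u
                    print(n,*rect(q),np.median(z[l==i]).round(1),"clampy",np.percentile(t,[3,50,97]).round(1))
if __name__=="__main__": go(sys.argv[1])
E
python3 meas.py 4
```

```text
Traceback (most recent call last):
  File "meas.py", line 15, in <module>
    if __name__=="__main__": go(sys.argv[1])
                             ~~^^^^^^^^^^^^^
  File "meas.py", line 4, in go
    s=manip.read_state(); print(s["clock"],s["eef_pos"].round(1),s["eef_rot"].round(3),s["finger_gap"].round(1))
                                                                                       ^^^^^^^^^^^^^^^^^^^^^
AttributeError: 'float' object has no attribute 'round'
```

servo_tool([
  [[0, 0, 0, 0, 0, -0.04, 0], [0, 0, 0, 0, 0, -0.04, 0], [0, 0, 0, 0, 0, -0.04, 0]],
])

```text
clock: 7.05
eef_pos: [559.1, -157.5, 186.7]
eef_rot: [-3.142, 0.0, 0.17]
wrist_force: [0.1, -0.9, 0.3]
finger_gap: 94.1
finger_force: 0.0
```

```bash
sed -i 's/s\["finger_gap"\].round(1)/s["finger_gap"]/' meas.py; python3 meas.py 4
```

```text
7.05 [ 559.1 -157.5  186.7] [-3.142  0.     0.17 ] 94.08411035125485
wrist [ 557.7 -141.3   25.4   15.7    9.3] 1016 137.8 clampy [-120.3 -113.2 -105.7]
wrist [ 563.  -173.    25.5   16.1    9.6] 1038 137.9 clampy [-152.  -144.4 -137.3]
wrist [525.8  33.6 131.   61.4  99.5] 11695 77.2 clampy [  1.2  57.5 121.2]
wrist [549.  -94.9  55.9  18.4   9.6] 1590 71.2 clampy [-74.4 -66.5 -57.6]
wrist [544.7 -68.3  53.3   8.9   9.3] 726 69.0 clampy [-42.6 -39.6 -35.2]
scene [ 554.5 -142.7   25.4   16.    11. ] 126 139.0 clampy [-121.5 -115.1 -107.1]
scene [ 560.1 -174.6   25.7   15.1    6.8] 133 139.6 clampy [-153.2 -146.6 -138.8]
scene [522.9  35.6 136.9  61.3  99.8] 1500 78.8 clampy [  0.9  58.4 130.5]
scene [543.1 -69.6  54.1   8.    9.4] 107 70.5 clampy [-43.4 -40.8 -36.2]
scene [546.9 -96.6  55.6  17.9   9.7] 251 72.7 clampy [-75.2 -67.9 -58.6]
top [550.4 -92.3  54.6  13.2   9.6] 97 72.2 clampy [-69.  -62.9 -57.1]
top [546.5 -67.9  51.3   7.8   9.8] 56 70.5 clampy [-42.2 -38.3 -34.6]
top [528.8  24.2 110.   58.2 101.2] 814 78.3 clampy [  4.   55.7 106.9]
top [517.1  95.4  59.3  15.6  10. ] 123 73.8 clampy [120.1 127.5 134.9]
```

View pics/wrist4.png

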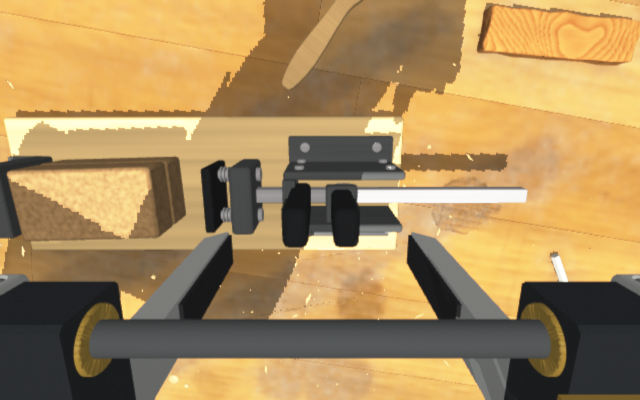

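The view is clear: grip at px (296,215), trigger at (344,215), both between the fingers; the jaw is about at 0. Now descend around them.

servo_tool([
  [[0.002, 0, -0.07, 0, 0, 0, 0], [0.002, 0, -0.14, 0, 0, 0, 0.2], [0.002, 0, -0.149, 0, 0, 0, 0.3], [0.002, 0, -0.149, 0, 0, 0, 0.4], [0.002, 0, -0.149, 0, 0, 0, 0.45], [0.002, 0, -0.149, 0, 0, 0, 0.45], [0.002, 0, -0.149, 0, 0, 0, 0.45]],
], newtons=40)

```text
clock: 7.9
eef_pos: [560.6, -157.6, 113.5]
eef_rot: [3.141, -0.002, 0.165]
wrist_force: [0.7, -0.3, -0.9]
finger_gap: 52.3
finger_force: 0.0
```

servo_tool([
  [[0, 0, 0, 0, 0, 0, 0.48], [0, 0, 0, 0, 0, 0, 0.5], [-0.0006, 0.0034, 0, 0, 0, 0, 0.53], [-0.001, 0.006, 0, 0, 0, 0, 0.56], [-0.0015, 0.009, 0, 0, 0, 0, 0.59], [-0.002, 0.0118, 0, 0, 0, 0, 0.62], [-0.0024, 0.0137, 0, 0, 0, 0, 0.64], [-0.0024, 0.0137, 0, 0, 0, 0, 0.64], [-0.0024, 0.0137, 0, 0, 0, 0, 0.64]],
])

```text
clock: 8.8
eef_pos: [559.1, -150.8, 112.7]
eef_rot: [3.141, -0.001, 0.165]
wrist_force: [0.3, -2.9, 6.0]
finger_gap: 34.2
finger_force: 7.8
```

```bash
python3 meas.py 5 | grep -v " 1[0-9][0-9][0-9][0-9] "
```

```text
8.8 [ 559.1 -150.8  112.7] [ 3.141e+00 -1.000e-03  1.650e-01] 34.199281226148315
wrist [ 557.1 -140.6   26.7   22.2   25.9] 2657 137.9 clampy [-120.3 -111.6  -99.6]
wrist [ 561.6 -165.2   28.2   26.    99.6] 2877 137.9 clampy [-148.9 -132.7 -123.3]
wrist [546.9 -81.8  55.8  18.6  10. ] 2828 71.1 clampy [-61.1 -53.6 -44.5]
wrist [542.5 -55.4  53.7   8.3   9.7] 1333 69.0 clampy [-29.3 -26.7 -22. ]
scene [ 555.3 -152.5   57.    25.3   95.7] 296 139.1 clampy [-151.6 -120.2  -97.8]
scene [523.1  35.6 137.6  61.3  99.1] 1499 78.8 clampy [  0.8  58.5 130.4]
scene [540.3 -56.4  53.5   8.7   9.9] 115 70.5 clampy [-29.9 -27.2 -22.1]
scene [544.3 -83.3  56.   18.1  10.3] 248 72.8 clampy [-61.7 -54.2 -44.7]
top [547.9 -76.7  55.1   8.1  10.4] 62 71.7 clampy [-51.3 -47.5 -43.8]
top [543.6 -55.   51.7   7.8  10.6] 54 70.2 clampy [-29.1 -25.4 -21.8]
top [528.7  23.9 110.3  58.2 101. ] 796 78.1 clampy [  4.   55.5 107. ]
top [517.   95.4  59.1  15.6   9.8] 123 73.7 clampy [120.1 127.4 134.9]
```

servo_tool([
  [[0.0012, -0.007, 0, 0, 0, 0, 0.55], [0.0024, -0.0137, 0, 0, 0, 0, 0.45], [0.0024, -0.0137, 0, 0, 0, 0, 0.45], [0.0024, -0.0137, 0, 0, 0, 0, 0.49], [0.0018, -0.0103, 0, 0, 0, 0, 0.53], [0.0014, -0.0077, 0, 0, 0, 0, 0.56], [0.0009, -0.0047, 0, 0, 0, 0, 0.59], [0.0004, -0.002, 0, 0, 0, 0, 0.62], [0, 0, 0, 0, 0, 0, 0.64], [0, 0, 0, 0, 0, 0, 0.64]],
])

```text
clock: 9.95
eef_pos: [558.7, -150.9, 111.9]
eef_rot: [3.141, 0.001, 0.165]
wrist_force: [2.3, -6.2, -3.5]
finger_gap: 33.7
finger_force: 7.6
```

```bash
python3 meas.py 6 | grep -E "wrist|^[0-9]"
```

```text
9.95 [ 558.7 -150.9  111.9] [3.141e+00 1.000e-03 1.650e-01] 33.71096680016767
wrist [ 561.7 -165.2   28.3   26.1   99.6] 2896 137.9 clampy [-148.7 -132.7 -123.3]
wrist [ 557.1 -141.1   27.5   21.9   28.7] 2683 137.9 clampy [-120.3 -111.6  -99.7]
wrist [532.    2.9  67.8  58.1 101.4] 11243 77.2 clampy [ 0.6 26.8 59.7]
wrist [544.8 -69.   55.9  18.1  10.4] 2888 71.1 clampy [-47.7 -40.5 -31.3]
wrist [540.1 -42.2  53.9   8.6   9.5] 1389 69.0 clampy [-16.  -13.4  -8.6]
```

servo_tool([
  [[0.0012, -0.007, 0, 0, 0, 0, 0.55], [0.0024, -0.0137, 0, 0, 0, 0, 0.45], [0.0024, -0.0137, 0, 0, 0, 0, 0.45], [0.0024, -0.0137, 0, 0, 0, 0, 0.49], [0.0018, -0.0103, 0, 0, 0, 0, 0.53], [0.0014, -0.0077, 0, 0, 0, 0, 0.56], [0.0009, -0.0047, 0, 0, 0, 0, 0.59], [0.0004, -0.002, 0, 0, 0, 0, 0.62], [0, 0, 0, 0, 0, 0, 0.64], [0, 0, 0, 0, 0, 0, 0.64]],
])

```text
clock: 11.1
eef_pos: [559.0, -150.8, 112.4]
eef_rot: [3.141, -0.0, 0.165]
wrist_force: [1.2, -5.1, -1.1]
finger_gap: 34.1
finger_force: 6.8
```

```bash
python3 meas.py 7 | grep -E "wrist|^[0-9]|top"
```

```text
11.1 [ 559.  -150.8  112.4] [ 3.141 -0.     0.165] 34.12927670286559
wrist [ 557.1 -138.3   25.6   23.1   12.8] 2685 137.8 clampy [-120.3 -111.6  -99.5]
wrist [ 561.6 -165.2   28.2   25.8   99.3] 2883 137.9 clampy [-148.7 -132.7 -123.3]
wrist [533.4   1.1  71.2  58.1  99.3] 11785 77.1 clampy [-2.6 25.8 60.1]
wrist [542.5 -55.9  55.6  18.    9.9] 2924 71.1 clampy [-34.6 -27.6 -18.2]
top [543.8 -55.4  55.7  18.5   9.8] 133 72.7 clampy [-34.3 -25.9 -17.2]
top [530.3  24.4 118.   57.9  99.8] 853 78.1 clampy [  0.3  56.4 110.7]
top [517.2  95.4  59.4  15.6   9.8] 124 74.4 clampy [120.1 127.4 134.9]
```

servo_tool([
  [[0.0012, -0.007, 0, 0, 0, 0, 0.55], [0.0024, -0.0137, 0, 0, 0, 0, 0.45], [0.0024, -0.0137, 0, 0, 0, 0, 0.45], [0.0024, -0.0137, 0, 0, 0, 0, 0.49], [0.002, -0.0115, 0, 0, 0, 0, 0.52], [0.0016, -0.0089, 0, 0, 0, 0, 0.545], [0.0013, -0.0072, 0, 0, 0, 0, 0.565], [0.001, -0.0054, 0, 0, 0, 0, 0.585], [0.0008, -0.0042, 0, 0, 0, 0, 0.6], [0.0007, -0.0037, 0, 0, 0, 0, 0.6]],
])

```text
clock: 12.25
eef_pos: [559.2, -152.8, 112.2]
eef_rot: [3.141, 0.0, 0.165]
wrist_force: [-0.0, -7.0, -3.4]
finger_gap: 37.9
finger_force: 11.4
```

```bash
python3 meas.py 8 | grep -E "wrist|^[0-9]|top"
```

```text
12.25 [ 559.2 -152.8  112.2] [3.141 0.    0.165] 37.94831197091518
wrist [ 557.1 -137.7   25.8   23.     9.2] 2665 137.9 clampy [-120.2 -111.5  -99.5]
wrist [ 562.  -168.6   27.9   25.6   96.7] 2889 137.9 clampy [-152.6 -136.6 -127.3]
wrist [533.2   2.7  64.9  57.5  99.4] 10627 77.1 clampy [ 2.5 27.1 58.4]
wrist [541.3 -47.8  55.6  18.4  10.2] 2978 71.1 clampy [-26.3 -19.4  -9.8]
top [542.2 -47.5  55.3  18.3  10.3] 131 71.3 clampy [-26.1 -17.   -8.8]
top [527.7  37.3 134.   59.3 100.3] 975 77.4 clampy [  5.7  70.4 131.6]
```

servo_tool([
  [[0, 0.001, 0, 0, 0, 0, 0.61], [-0.0003, 0.002, 0, 0, 0, 0, 0.62], [-0.0005, 0.003, 0, 0, 0, 0, 0.63], [-0.0006, 0.0035, 0, 0, 0, 0, 0.637], [-0.0006, 0.0035, 0, 0, 0, 0, 0.637], [-0.0006, 0.0035, 0, 0, 0, 0, 0.637], [-0.0006, 0.0035, 0, 0, 0, 0, 0.637]],
])

```text
clock: 13.1
eef_pos: [558.9, -151.1, 112.2]
eef_rot: [3.141, 0.0, 0.165]
wrist_force: [0.8, -6.8, -2.9]
finger_gap: 34.5
finger_force: 16.7
```

```bash
python3 meas.py 9 | grep -E "wrist|^[0-9]|top|scene"
```

```text
13.1 [ 558.9 -151.1  112.2] [3.141 0.    0.165] 34.52815668786686
wrist [ 557.4 -140.7   27.1   21.8   28. ] 2661 137.9 clampy [-120.2 -111.6  -99.6]
wrist [ 561.9 -165.5   27.9   25.8   98.1] 2868 137.9 clampy [-149.3 -133.3 -124. ]
wrist [532.9   3.3  65.9  57.8  99.4] 10888 77.1 clampy [ 2.5 28.  59.9]
wrist [540.9 -45.3  55.4  18.5   9.5] 2985 71.1 clampy [-23.9 -17.1  -7.4]
scene [ 555.8 -153.    57.9   25.1   95.6] 293 139.2 clampy [-152.2 -120.1  -98. ]
scene [523.8  36.5 134.5  60.3  99.9] 1488 78.8 clampy [  3.6  61.4 130.4]
scene [538.4 -46.2  56.2  18.3   9.1] 232 72.6 clampy [-24.5 -17.6  -7.8]
top [542.1 -45.1  54.9  18.5   9.9] 131 71.9 clampy [-23.9 -14.9  -6.5]
top [527.9  37.3 134.2  59.1 100.4] 989 77.5 clampy [  5.9  69.8 131.6]
```

View pics/wrist9.png

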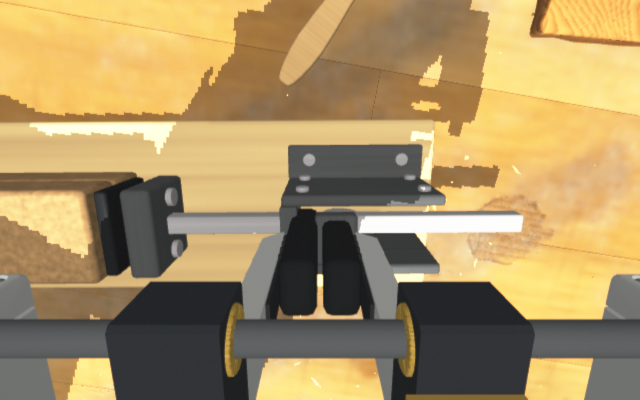

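The wrist view shows the fingers closed on grip and trigger (px 280–360, 210–315), with the pad (100–140, 175–275) against both blocks. Its gap to the jaw head has visibly shrunk. The jaw is about 50.6 mm in, so the springs are about 5 mm in. Chain length (134 mm) leaves no gap at the stop, so I hand in.

```bash
python3 -c "
from cell import manip
print(manip.sign_off())"
```

```text
the job is handed in; nothing more can be done
None
```

The loose block sits flush on the lower one and the pad presses both against the end stop, its springs in by roughly 4–6 mm of 12 (my estimate); I handed it in at about 13 s with the gripper still closed on grip and trigger, and no verdict came back.

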